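# Set up the blood-grouping tray: tile and three reagents

### The job

Set up the grey working tray for the next blood grouping: first, while its cups are still empty, draw the bottom white tile out of the dispenser and lay it flat and square in the tray's dark grey bay. Then move the blue, yellow and black dropper bottles from the white storage rack into the tray's cups, each standing in the cup of its own colour; leave the red bottle standing in its well.

Things in the scene. Friction and masses are not known exactly. Their poses are not given: they have to be found in the camera images.
- blue_bottle: dropper bottle with blue cap, upright in a well of the white storage rack. Body 25 mm wide, 40 high; cap 19 wide up to 52; thin spout up to 68 mm; 20 to 45 g. Origin: centre of its underside. Rack (fixed): four 30 mm wells in one straight row 36 mm apart, 10 mm deep, so 30 mm of the body stands free; close the fingers across the row.
- yellow_bottle: dropper bottle with yellow cap, upright in a well of the white storage rack. Body 25 mm wide, 40 high; cap 19 wide up to 52; thin spout up to 68 mm; 20 to 45 g. Origin: centre of its underside. Rack: 158 x 48 mm, 14 mm high, well floors 4 mm above the bench; bottles in any order.
- black_bottle: dropper bottle with black cap, upright in a well of the white storage rack. Body 25 mm wide, 40 high; cap 19 wide up to 52; thin spout up to 68 mm; 20 to 45 g. Origin: centre of its underside. Rack as for the blue bottle.
- red_bottle: dropper bottle with red cap, upright in a well of the white storage rack. Body 25 mm wide, 40 high; cap 19 wide up to 52; thin spout up to 68 mm; 20 to 45 g. Origin: centre of its underside. Rack as for the blue bottle. It is not needed and stays in its well.
- blue_cup: round blue cup fixed on the tray, for the bottle with the blue cap. Inside 37 mm wide at the floor, 43 at the rim (outside 49); 14 mm high, bottom 4 mm thick: a standing bottle's underside is 4 mm above the origin. Origin: centre of its underside, 6 mm above the bench. The cups stand in one row 55 mm apart along the tray's y axis, in any order.
- yellow_cup: round yellow cup fixed on the tray, for the bottle with the yellow cap. Inside 37 mm wide at the floor, 43 at the rim (outside 49); 14 mm high, bottom 4 mm thick: a standing bottle's underside is 4 mm above the origin. Origin: centre of its underside, 6 mm above the bench. The cups stand in one row 55 mm apart along the tray's y axis, in any order.
- black_cup: round black cup fixed on the tray, for the bottle with the black cap. Inside 37 mm wide at the floor, 43 at the rim (outside 49); 14 mm high, bottom 4 mm thick: a standing bottle's underside is 4 mm above the origin. Origin: centre of its underside, 6 mm above the bench. The cups stand in one row 55 mm apart along the tray's y axis, in any order.
- tile: white tile 100 x 40 x 10 mm, 30 to 55 g, three printed rings, lowest of three in the dispenser, level, underside 18 mm above the bench. Origin: centre of its underside; x along its length, y across, z up. Its -x end sticks 36 mm out of the slot: pinch it there across its width from above and draw it level 70 mm or more towards its -x (about 2 N); the tiles above drop behind it.
- dispenser: tile dispenser fixed on the left bench: blue foot, clear walls 62 mm high, three white tiles stacked in it. Origin: on the bench under the magazine's middle; the lowest tile comes out towards its -x. Front wall's face at x = -55 mm, slot 18 to 31 mm above the bench; a 26 mm wide tongue under the tile's end reaches to x = -96 mm, top 18 mm above the bench.
- work_tray: grey tray fixed on the right bench, plate 145 x 184 mm, 6 mm thick. Origin: on the bench under the middle of its dark grey bay; x towards the cups (row at x = 78 mm), y along the row. Bay 50 (x) by 110 mm (y), floor 6 mm up: 5 mm high bar at each end, 4 mm high lug, 22 long, at the middle of each long side. The tile lies along y, either end first.

How it is judged:
On the way, in this order (a step that is already met when the one before it is completed fails the run):
1. the tile lies flat and square in the bay, no bottle yet in its cup (x of tile in the frame of work_tray between -0.009 and 0.009 m and y of tile in the frame of work_tray between -0.009 and 0.009 m and z of tile in the frame of work_tray between 0.003 and 0.0085 m and angle between tile's own z axis and vertical below 0.05 rad and angle between the x axis of tile and the y axis of work_tray, either way round below 0.17 rad and not (horizontal distance between blue_bottle and blue_cup below 0.03 m) and not (horizontal distance between blue_bottle and yellow_cup below 0.03 m) and not (horizontal distance between blue_bottle and black_cup below 0.03 m) and not (horizontal distance between yellow_bottle and blue_cup below 0.03 m) and not (horizontal distance between yellow_bottle and yellow_cup below 0.03 m) and not (horizontal distance between yellow_bottle and black_cup below 0.03 m) and not (horizontal distance between black_bottle and blue_cup below 0.03 m) and not (horizontal distance between black_bottle and yellow_cup below 0.03 m) and not (horizontal distance between black_bottle and black_cup below 0.03 m)), for 0.2 s.
2. the blue, yellow and black bottles stand in the cups of their colours (horizontal distance between blue_bottle and blue_cup below 0.009 m and z of blue_bottle in the frame of blue_cup between 0 and 0.008 m and angle between each of blue_bottle, yellow_bottle, black_bottle's own z axis and vertical below 0.12 rad and horizontal distance between yellow_bottle and yellow_cup below 0.009 m and z of yellow_bottle in the frame of yellow_cup between 0 and 0.008 m and horizontal distance between black_bottle and black_cup below 0.009 m and z of black_bottle in the frame of black_cup between 0 and 0.008 m), for 0.2 s.
At the end, for the whole second after the job is handed in: The lowest tile lies flat in the bay, centred within 9 mm along both tray axes, square within 10 degrees; each of the three bottles stands upright (7 degrees) on the floor of the cup of its colour, within 9 mm of its axis; the red bottle stands within 10 mm of its start; all at rest (all of step 2 and x of tile in the frame of work_tray between -0.009 and 0.009 m and y of tile in the frame of work_tray between -0.009 and 0.009 m and z of tile in the frame of work_tray between 0.003 and 0.0085 m and angle between tile's own z axis and vertical below 0.05 rad and angle between the x axis of tile and the y axis of work_tray, either way round below 0.17 rad and linear speed of each of blue_bottle, yellow_bottle, black_bottle, tile below 0.02 m/s and distance of red_bottle from where it was at the start of the episode below 0.01 m and angle between red_bottle's own z axis and vertical below 0.2 rad); the robot touches nothing.
It fails at once if the red bottle is taken out of its well or tipped (distance of red_bottle from where it was at the start of the episode above 0.02 m or angle between red_bottle's own z axis and vertical above 0.4 rad).
It also fails if it takes over 120 s, if anything falls off the work surface, if the arm or the gripper's body presses on something with over 40 N, if the wrist force passes 120 N, or if a joint passes its speed limit or range.

### The arm

A 6-joint arm with a two-finger parallel gripper is mounted at the origin on a cart in front of the work surface, level with it; the furniture and walls round the work are solid. World frame = base frame: x ahead of the robot, y to its left, z up, the work surface at z = 0. Lengths are in m, angles in rad, forces in N, time in s.
With the tool pointing down it reaches from about 0.25 to 0.85 m from the base axis. Payload 12.5 kg.
Tool frame: the origin (TCP) lies on the centre line of the jaws, within the pads' length; the fingertips stand 17 mm ahead of it and the grasp point (between the pads) lies 2 mm behind it; z points along the fingers, y is the line along which they close (so a half turn about z gives the same grasp; the last joint's range is limited). The gripper opens to 93 mm and grips with 3 to 60 N. Pads are 15 mm wide; open, the fingers measure 128 mm over their backs; the gripper's body (75 mm by 188 mm) begins 65 mm behind the grasp point.
Start: joints at [1.175, 0.351, 1.652, -0, 1.139, -0.085], TCP at [0.168, 0.524, 0.236] pointing down, gripper open.
Joint ranges: [-2.75, 2.75], [-0.79, 2.1], [0.01, 2.65], [-1.57, 4.71], [0.07, 3.14], [-2.87, 2.87]. Speed limits (rad/s): [2.22, 2.22, 2.79, 3.14, 3.14, 3.14].

### API

Orientations are given as a rotation vector (axis times angle).
In Python, from plant import manip, inverse_kinematics, monitor, camera, calibration, workorder gives the robot as it stands. The module is installed in compiled form; this text tells all that it offers. Calls block until the motion is done:
- manip.reach(position, orientation): joint-space move of the TCP to a pose.
- manip.move_l(position, attitude=None, speed=0.15): straight line of the TCP; attitude=None keeps the orientation; speed is the mean speed in m/s.
- manip.move_j(angles): joint-space move.
- manip.release() and manip.grab(grip_force=None): open the fingers fully, or close them until they stop; grip_force is the grip in N (None keeps the last).
- manip.hold(seconds).
- inverse_kinematics(position, orientation): joint angles nearest the present ones, or None.
- monitor.observe(): the state.
- camera(name): name is "side" or "top" or "wrist"; returns (picture, depth): 480x640x3 uint8, red, green, blue; 480x640 float32, m along the optical axis (not along the pixel's ray), 0 where there is no reading.
- calibration(name): a dict with "camera_matrix" (3x3 intrinsics, pixels), "D" ([k1, k2, p1, p2, k3] as OpenCV has them; the pictures are not rectified), "R" (3x3) and "t" (3): a world point X has camera coordinates R X + t; the wrist camera has in their place "tool_from_camera" (4x4, takes a point from camera to tool coordinates, whose origin is the TCP and whose axes are the flange's). Camera axes: x right, y down, z forward; pixel columns grow to the right and rows downward; lengths in m; the calibration is good to about 2 mm. A picture is of the moment at which its call begins: read the wrist's pose just before it. calibration takes no time and is no camera call.
A pose or a line that the arm cannot do raises manip.IKError and nothing moves.
- workorder.hand_in(): hands the job in; it is judged then, once.
The state is a dict: "time": time; "q": joint angles; "dq": joint speeds; "effort": joint torques, N m; "ee_pos": TCP position; "ee_rot": TCP orientation; "ft_force": force on the tool from outside, world axes, zero at the start; "moment": the same for the moment, N m; "opening": finger opening in m; "finger_force": force on a finger pad.
Only numpy, scipy, OpenCV 4.12 (cv2) and the standard library are available. Lean on these libraries where they do the work, as an engineer would, in place of code of your own. Each camera call takes 0.05 s, during which the arm holds its last target. There are 200 camera calls.

## Working session

There is one attempt and no reset: what is moved stays moved. The work goes in short steps, each a Python script; the robot and the scene stay as the last script left them, time stands still between calls to the robot, and variables do not carry over. Pictures are saved under pics/ and viewed, at most 14 in all, crops included, and the job is handed in when it is done.

```bash
mkdir -p pics; ls
python3 - <<'E'
from plant import *
import cv2,numpy as np
for n in ["top","side"]:
    p,d=camera(n); cv2.imwrite(f"pics/{n}0.png",p[:,:,::-1]); np.save(f"{n}0.npy",d); np.save(f"{n}0rgb.npy",p)
    c=calibration(n); print(n,{k:np.round(v,4).tolist() for k,v in c.items()})
print({k:np.round(v,3).tolist() for k,v in calibration("wrist").items()})
s=monitor.observe(); print(s)
E
```

```text
pics
top {'camera_matrix': [[446.7785, 0.0, 313.9609], [0.0, 446.7785, 245.5493], [0.0, 0.0, 1.0]], 'D': [-0.0916, 0.0, 0.0, 0.0, 0.0], 'R': [[0.0131, -0.9996, -0.0245], [-0.9918, -0.0099, -0.1271], [0.1268, 0.026, -0.9916]], 't': [0.0162, 0.5119, 0.8467]}
side {'camera_matrix': [[440.5285, 0.0, 318.7487], [0.0, 440.5285, 241.8022], [0.0, 0.0, 1.0]], 'D': [-0.1113, 0.0, 0.0, 0.0, 0.0], 'R': [[-0.916, -0.4009, 0.0127], [-0.1926, 0.4118, -0.8907], [0.3519, -0.8184, -0.4544]], 't': [0.4322, 0.1512, 0.8971]}
{'camera_matrix': [[401.119, 0.0, 327.793], [0.0, 401.119, 242.804], [0.0, 0.0, 1.0]], 'D': [-0.011, 0.0, 0.0, 0.0, 0.0], 'tool_from_camera': [[0.001, -0.963, -0.27, 0.075], [1.0, 0.0, 0.001, -0.001], [-0.001, -0.27, 0.963, -0.15], [0.0, 0.0, 0.0, 1.0]]}
{'time': 0.1, 'q': array([ 1.17539747e+00,  3.51176951e-01,  1.65238365e+00, -2.55513943e-05,
        1.13913975e+00, -8.45847700e-02]), 'dq': array([-2.24194566e-03, -1.87597411e-03, -7.33085599e-05, -4.16650841e-04,
        3.89284754e-04, -7.15711900e-04]), 'effort': array([-2.69192822e-05, -4.98031962e+01, -2.85701305e+01,  6.99715270e-02,
        2.39132083e-02, -7.84180520e-05]), 'ee_pos': array([0.16806002, 0.52336284, 0.23514927]), 'ee_rot': array([-4.86208837e-01, -3.10349639e+00,  1.69863006e-03]), 'ft_force': array([ 0.83913957, -0.31433542,  0.2454972 ]), 'moment': array([0.01648164, 0.00552231, 0.01687886]), 'finger_force': 0.0, 'opening': 0.09291419840542056}
```

View pics/top0.png

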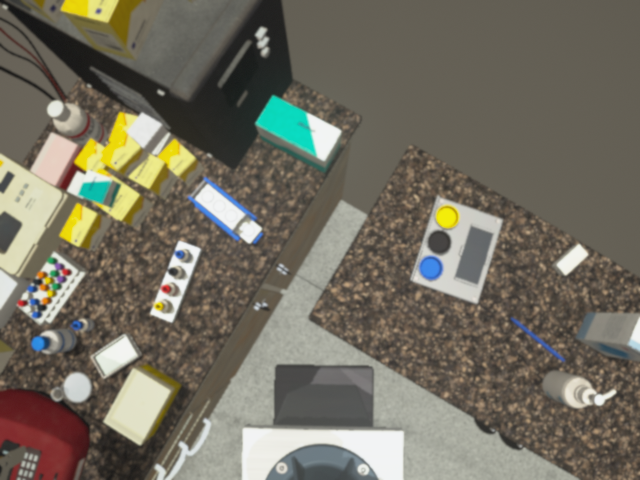

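View pics/side0.png

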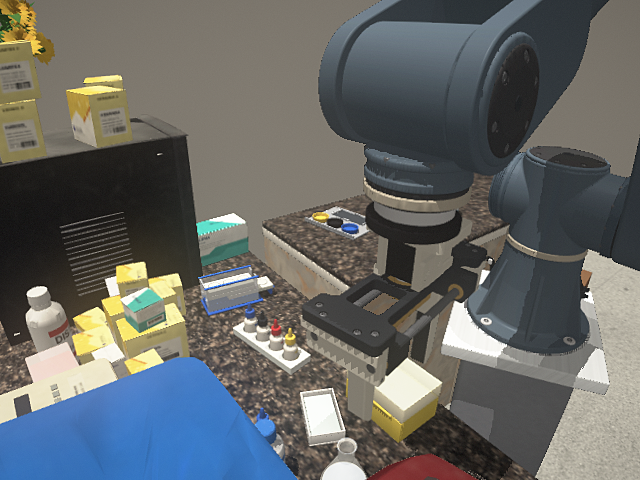

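The top view shows the dispenser at about (225,210) with the tile end at (255,238). The rack bottles are blue (183,255), black (176,272), red (169,290) and yellow (162,306). The cups are yellow (447,217), black (439,242) and blue (430,267), and the bay is at (475,255). The side view shows the same layout, with the arm covering its right half. I'll take coarse positions from the top view, then close wrist views.

```bash
cat > h.py <<'E'
from plant import *
import numpy as np, cv2
from scipy.spatial.transform import Rotation as Ro
def down(psi):  # tool x along psi, z down, fingers close along psi+-90deg
    c,s=np.cos(psi),np.sin(psi)
    return Ro.from_matrix(np.array([[c,s,0],[s,-c,0],[0,0,-1.]])).as_rotvec()
def cam(name,T=None):
    """K,D,R,t with camera = R X + t"""
    c=calibration(name); K=c["camera_matrix"];D=np.array(c["D"])
    if name!="wrist": return K,D,np.array(c["R"]),np.array(c["t"])
    pos,rot=T; W=np.eye(4);W[:3,:3]=Ro.from_rotvec(rot).as_matrix();W[:3,3]=pos
    M=np.linalg.inv(W@np.array(c["tool_from_camera"])); return K,D,M[:3,:3],M[:3,3]
def rays(C,px):
    K,D,R,t=C
    n=cv2.undistortPoints(np.float64(px).reshape(-1,1,2),np.array(K),D).reshape(-1,2)
    d=np.c_[n,np.ones(len(n))]@R; return -R.T@t,d
def plane(C,px,z):
    o,d=rays(C,px); return o+d*((z-o[2])/d[:,2])[:,None]
def tri(C1,p1,C2,p2):
    out=[]
    o1,d1=rays(C1,p1);o2,d2=rays(C2,p2)
    for a,b in zip(d1,d2):
        s=np.linalg.lstsq(np.c_[a,-b],o2-o1,rcond=None)[0]
        out.append(np.r_[(o1+s[0]*a+o2+s[1]*b)/2,np.linalg.norm(o1+s[0]*a-o2-s[1]*b)])
    return np.array(out)
def cloud(C,d):
    v,u=np.mgrid[:480,:640]; px=np.c_[u.ravel(),v.ravel()]
    o,r=rays(C,px); return (o+r*d.ravel()[:,None]).reshape(480,640,3)
def snap(tag):
    s=monitor.observe(); p,d=camera("wrist"); cv2.imwrite(f"pics/{tag}.png",p[:,:,::-1])
    np.savez(f"{tag}.npz",p=p,d=d,pos=s["ee_pos"],rot=s["ee_rot"]); return cam("wrist",(s["ee_pos"],s["ee_rot"])),p,d
def load(tag):
    z=np.load(f"{tag}.npz"); return cam("wrist",(z["pos"],z["rot"])),z["p"],z["d"]
E
python3 - <<'E'
from h import *
C=cam("top")
for n,px,z in [("disp",[[225,210],[255,238],[200,190]],.03),("bot",[[183,255],[176,272],[169,290],[162,306]],.06),("cups",[[447,217],[439,242],[430,267]],.015),("bay",[[475,255]],.01)]:
    P=plane(C,px,z);print(n,P.round(3).tolist())
    d=np.load("top0.npy");print([float(d[v,u].round(3)) for u,v in px])
for xy in [(.52,.17),(.42,.27),(.45,-.27)]:
  for psi in np.arange(-3,3.2,.5):
    q=inverse_kinematics([*xy,.2],down(psi)); print(xy,psi,None if q is None else np.round(q,2).tolist())
E
```

```text
disp [[0.582, 0.202, 0.03], [0.526, 0.14, 0.03], [0.624, 0.256, 0.03]]
[0.878000020980835, 0.8970000147819519, 0.8880000114440918]
bot [[0.487, 0.274, 0.06], [0.454, 0.286, 0.06], [0.419, 0.299, 0.06], [0.389, 0.311, 0.06]]
[0.8610000014305115, 0.8569999933242798, 0.8560000061988831, 0.8500000238418579]
cups [[0.575, -0.246, 0.015], [0.524, -0.229, 0.015], [0.473, -0.21, 0.015]]
[0.902999997138977, 0.8989999890327454, 0.890999972820282]
bay [[0.499, -0.303, 0.01]]
[0.8960000276565552]
(0.52, 0.17) -3.0 [0.23, 0.39, 1.7, -0.0, 1.06, -1.48]
(0.52, 0.17) -2.5 [0.23, 0.39, 1.7, -0.0, 1.06, -1.98]
(0.52, 0.17) -2.0 [0.23, 0.39, 1.7, -0.0, 1.06, -2.48]
(0.52, 0.17) -1.5 None
(0.52, 0.17) -1.0 [0.23, 0.39, 1.7, -0.0, 1.06, 2.8]
(0.52, 0.17) -0.5 [0.23, 0.39, 1.7, -0.0, 1.06, 2.3]
(0.52, 0.17) 0.0 [0.23, 0.39, 1.7, -0.0, 1.06, 1.8]
(0.52, 0.17) 0.5 [0.23, 0.39, 1.7, -0.0, 1.06, 1.3]
(0.52, 0.17) 1.0 [0.23, 0.39, 1.7, -0.0, 1.06, 0.8]
(0.52, 0.17) 1.5 [0.23, 0.39, 1.7, -0.0, 1.06, 0.3]
(0.52, 0.17) 2.0 [0.23, 0.39, 1.7, -0.0, 1.06, -0.2]
(0.52, 0.17) 2.5 [0.23, 0.39, 1.7, -0.0, 1.06, -0.7]
(0
[... 724 characters left out ...]
, -0.27) -3.0 [-0.63, 0.35, 1.75, 0.0, 1.04, -2.34]
(0.45, -0.27) -2.5 [-0.63, 0.35, 1.75, -0.0, 1.04, -2.84]
(0.45, -0.27) -2.0 None
(0.45, -0.27) -1.5 [-0.63, 0.35, 1.75, -0.0, 1.04, 2.44]
(0.45, -0.27) -1.0 [-0.63, 0.35, 1.75, -0.0, 1.04, 1.94]
(0.45, -0.27) -0.5 [-0.63, 0.35, 1.75, -0.0, 1.04, 1.44]
(0.45, -0.27) 0.0 [-0.63, 0.35, 1.75, -0.0, 1.04, 0.94]
(0.45, -0.27) 0.5 [-0.63, 0.35, 1.75, -0.0, 1.04, 0.44]
(0.45, -0.27) 1.0 [-0.63, 0.35, 1.75, -0.0, 1.04, -0.06]
(0.45, -0.27) 1.5 [-0.63, 0.35, 1.75, -0.0, 1.04, -0.56]
(0.45, -0.27) 2.0 [-0.63, 0.35, 1.75, -0.0, 1.04, -1.06]
(0.45, -0.27) 2.5 [-0.63, 0.35, 1.75, 0.0, 1.04, -1.56]
(0.45, -0.27) 3.0 [-0.63, 0.35, 1.75, -0.0, 1.04, -2.06]
```

Run:
```python
from h import *
manip.reach([.45,.23,.2],down(.87)); snap("A")
manip.move_l([.52,.17,.2],speed=.3); snap("B")
print(monitor.observe()["time"])
a=cv2.imread("pics/A.png");b=cv2.imread("pics/B.png")
cv2.imwrite("pics/AB.png",cv2.resize(np.vstack([a,b]),(400,600),interpolation=cv2.INTER_AREA))
```

```text
2.1667
```

View pics/A.png

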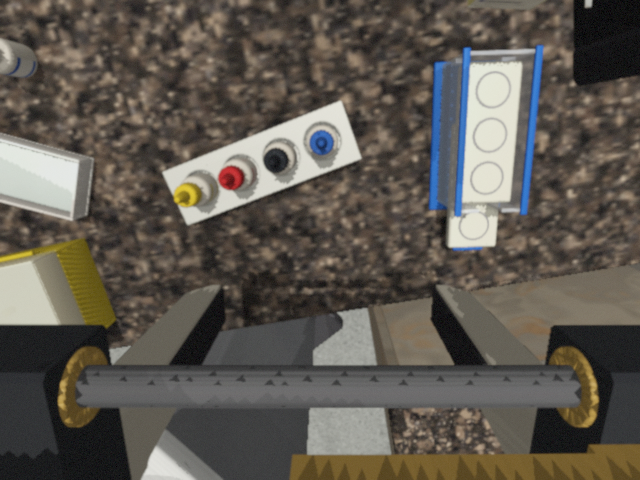

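View pics/B.png

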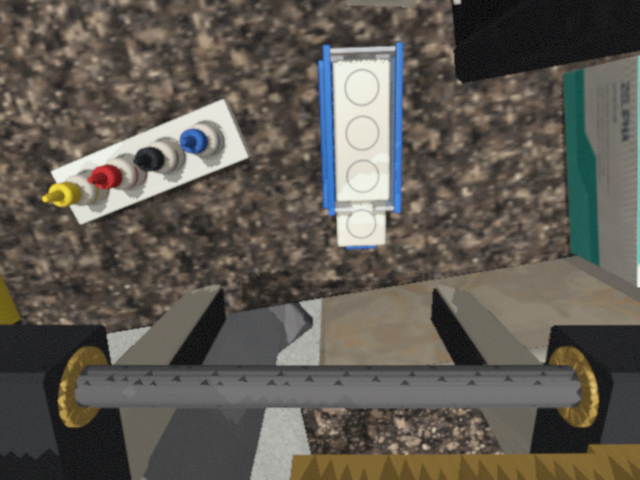

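Picture A shows the rack corners at (163,172), (341,100), (361,160) and (188,224). The tile's front end corners are at (448,247) and (496,247), with its ring at (474,224). Picture B shows the same things shifted: rack (52,172), (224,98), (248,158) and (80,224), tile end (338,246) and (386,245), ring (361,223).

```bash
cat > seg.py <<'E'
from h import *
CA,pA,dA=load("A");CB,pB,dB=load("B")
print("rack tri",tri(CA,[[163,172],[341,100],[361,160],[188,224]],CB,[[52,172],[224,98],[248,158],[80,224]]).round(4).tolist())
print("tile tri (front L,R, ring1..4)",tri(CA,[[448,247],[496,247],[474,224],[487,178],[490,135],[493,90]],CB,[[338,246],[386,245],[361,223],[362,176],[362,132],[361,88]]).round(4).tolist())
for nm,C,p,d in (("A",CA,pA,dA),("B",CB,pB,dB)):
    X=cloud(C,d); br=p.min(2)>120
    def comp(m,seed):
        n,l=cv2.connectedComponents(m.astype(np.uint8)); return l==l[seed[1],seed[0]]
    sr={"A":(345,150),"B":(232,150)}[nm]; st={"A":(474,235),"B":(361,236)}[nm]
    m=comp(br&(abs(X[...,2]-.014)<.006)&(d>0),sr); P=X[m]
    r=cv2.minAreaRect(np.float32(P[:,:2]*1000)); print(nm,"rack",m.sum(),np.median(P[:,2]).round(4),r)
    m=comp(br&(abs(X[...,2]-.028)<.006)&(d>0),st); P=X[m]
    r=cv2.minAreaRect(np.float32(P[:,:2]*1000)); print(nm,"tile",m.sum(),np.median(P[:,2]).round(4),r)
    hsv=cv2.cvtColor(p,cv2.COLOR_RGB2HSV)
    print("bench z",np.median(X[260:275,200:400,2]).round(4))
E
python3 seg.py
```

```text
rack tri [[0.3714, 0.3498, 0.0146, 0.0006], [0.5208, 0.2987, 0.013, 0.0004], [0.5036, 0.2522, 0.0145, 0.0005], [0.3565, 0.305, 0.0166, 0.0008]]
tile tri (front L,R, ring1..4) [[0.5143, 0.1499, 0.0262, 0.0004], [0.5454, 0.1246, 0.027, 0.0004], [0.5418, 0.1538, 0.0299, 0.0005], [0.5663, 0.1857, 0.0513, 0.0001], [0.5859, 0.2099, 0.0499, 0.0006], [0.6042, 0.2338, 0.0504, 0.0003]]
A rack 6635 0.0148 ((437.8138732910156, 302.39654541015625), (48.190677642822266, 157.7973175048828), 70.6554946899414)
A tile 1782 0.0288 ((541.2939453125, 153.61366271972656), (38.471946716308594, 39.874046325683594), 51.60746383666992)
bench z 0.0008
B rack 5947 0.0149 ((437.4775390625, 302.09295654296875), (47.65850067138672, 159.39646911621094), 70.63838195800781)
B tile 1853 0.0289 ((540.9385986328125, 153.51377868652344), (37.71393585205078, 39.37944030761719), 52.30775833129883)
bench z 0.0008
```

Run:
```python
from h import *
psi=.906; u=np.array([np.cos(psi),np.sin(psi),0]); g=np.array([.5425,.1554,.0365])
manip.reach(g+[0,0,.08],down(psi)); manip.move_l(g,speed=.12)
s=monitor.observe();print(s["ee_pos"],s["ft_force"])
manip.grab(40); s=monitor.observe();print(s["opening"],s["finger_force"],s["ee_pos"],s["ft_force"])
manip.move_l(g-.085*u,speed=.06); s=monitor.observe();print(s["opening"],s["finger_force"],s["ee_pos"],s["ft_force"])
manip.move_l(g-.085*u+[0,0,.12],speed=.2); 
s=monitor.observe();print(s["time"],s["opening"],s["finger_force"],s["ee_pos"],s["ft_force"])
snap("C")
```

```text
[0.5430384  0.1556112  0.03739832] [-1.2053007   0.35380883 -1.04016158]
0.03960787775651699 39.9938839673996 [0.54251825 0.15538928 0.03648117] [ 0.32639406  0.25369218 -0.13040495]
0.03930304102705846 39.99448478221893 [0.49022975 0.08867212 0.03648778] [ 0.15610174  0.46524679 -0.24443172]
6.625 0.03982864696795781 39.993987679481506 [0.48953444 0.0884928  0.15562469] [-0.23780642 -0.79554097  0.23868745]
```

View pics/C.png

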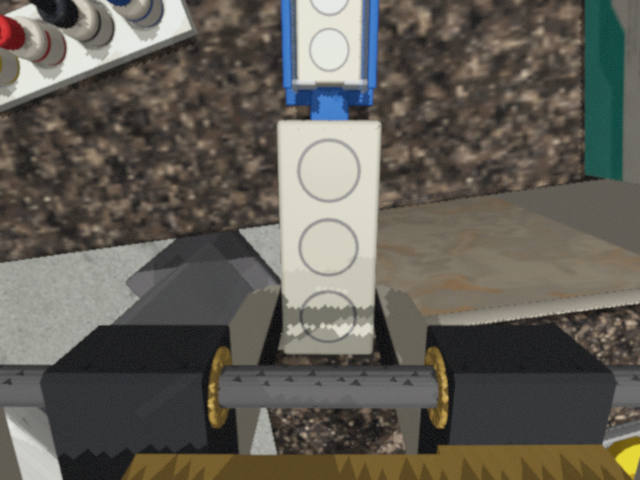

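The tile is held level. It shows as a white strip at (280–380, 120–352), straight along the tool axis, and the next tile has dropped in the dispenser. Next I'll look at the tray from two places beside it.

Run:
```python
from h import *
C,p,d=load("C"); z=np.load("C.npz"); X=cloud(C,d)
W=Ro.from_rotvec(z["rot"]).as_matrix(); T=(X-z["pos"])@W
m=(p.min(2)>110)&(abs(T[...,2]-.009)<.012)&(abs(T[...,1])<.035)&(T[...,0]>-.04)&(d>0)
n,l=cv2.connectedComponents(m.astype(np.uint8)); m=l==l[170,330]
P=T[m]; print("tile in tool",cv2.minAreaRect(np.float32(P[:,:2]*1000)),np.median(P[:,2]),P.min(0),P.max(0), np.polyfit(P[:,0],P[:,2],1))
manip.reach([.54,-.09,.2],down(-.34)); snap("D")
manip.reach([.46,-.08,.2],down(-.34)); snap("E"); print(monitor.observe()["time"])
```

```text
tile in tool ((38.9652099609375, 0.3145580291748047), (78.72029113769531, 40.293548583984375), 0.09479311853647232) 0.007597190791788267 [-0.00042151 -0.01983559  0.00488425] [0.07829503 0.02051101 0.01151813] [0.00277823 0.00749648]
8.0667
```

View pics/D.png

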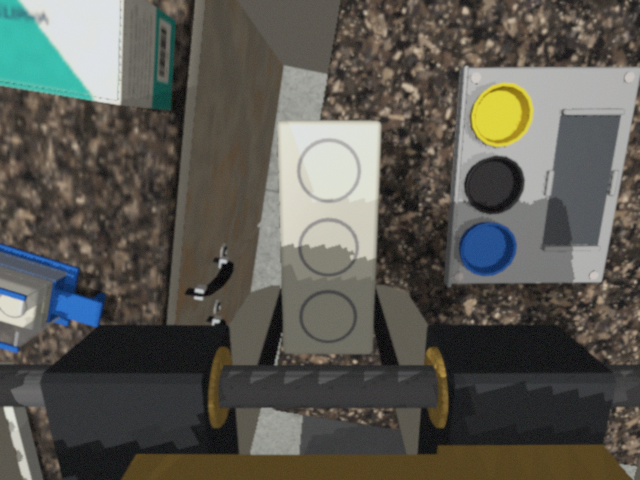

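View pics/E.png

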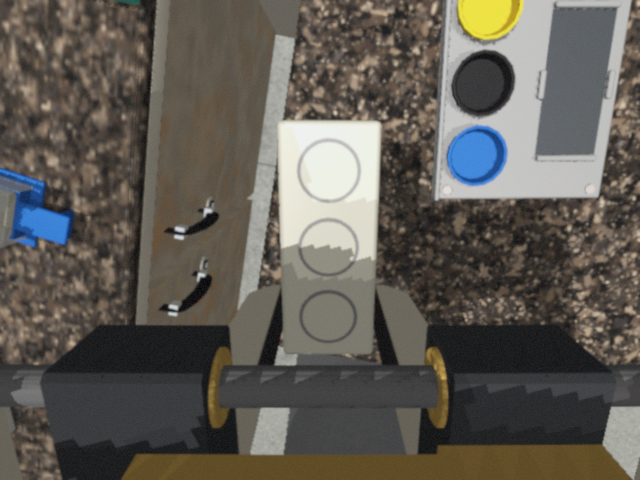

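Picture D shows the cups at yellow (501,114), black (494,184) and blue (487,248), and the bay with its centre at about (582,180). Picture E shows them at yellow (490,10), black (484,82) and blue (476,155), with the bay at about (577,83).

```bash
cat > tray.py <<'E'
from h import *
seeds={"D":dict(yellow=(501,114),black=(494,184),blue=(487,248),bay=(585,150)),"E":dict(black=(484,82),blue=(476,155),bay=(577,100))}
cen={}
for t,S in seeds.items():
    C,p,d=load(t); X=cloud(C,d); hsv=cv2.cvtColor(p,cv2.COLOR_RGB2HSV).astype(int); H,Sa,V=hsv.transpose(2,0,1)
    M=dict(yellow=(abs(H-28)<8)&(Sa>130),blue=(abs(H-107)<12)&(Sa>120),black=(V<75),bay=(V>30)&(V<125)&(Sa<60))
    for k,s in S.items():
        m=M[k].astype(np.uint8); n,l=cv2.connectedComponents(m); mm=l==l[s[1],s[0]]
        c=max(cv2.findContours(mm.astype(np.uint8),cv2.RETR_EXTERNAL,cv2.CHAIN_APPROX_NONE)[0],key=cv2.contourArea).reshape(-1,2)
        if k=="bay":
            Q=plane(C,c,.006); print(t,k,mm.sum(),cv2.minAreaRect(np.float32(Q[:,:2]*1000)), "depth z",np.median(X[mm][:,2]))
            continue
        ring=X[mm]; ring=ring[ring[:,2]>.0165]
        e=cv2.fitEllipse(cv2.convexHull(c)); cen.setdefault(k,[]).append((C,e[0]))
        w=plane(C,cv2.convexHull(c).reshape(-1,2),.020); cc=cv2.minEnclosingCircle(np.float32(w[:,:2]*1000))
        print(t,k,"ell",np.round(e[0],1),np.round(e[1],1),"plane z.02",plane(C,[e[0]],.020).round(4),"circ",np.round(cc[0],1),round(cc[1],1),"depth z rim",np.percentile(X[mm][:,2],[5,50,95]).round(4))
for k,v in cen.items():
    if len(v)==2: print("tri",k,tri(v[0][0],[v[0][1]],v[1][0],[v[1][1]]).round(4))
E
python3 tray.py
```

```text
D yellow ell [501.4 114.4] [58.6 66.2] plane z.02 [[ 0.5763 -0.2469  0.02  ]] circ [ 575.9 -246.5] 24.3 depth z rim [0.0097 0.0116 0.0213]
D black ell [493.7 184.7] [55.2 60.7] plane z.02 [[ 0.5243 -0.2288  0.02  ]] circ [ 524.  -228.4] 24.3 depth z rim [0.0096 0.0114 0.0212]
D blue ell [487.2 248.3] [53.  57.2] plane z.02 [[ 0.4728 -0.2113  0.02  ]] circ [ 472.5 -211.1] 25.0 depth z rim [0.0098 0.0116 0.0212]
D bay 139553 ((477.2623596191406, -90.67730712890625), (629.4677734375, 458.5740966796875), 70.7964859008789) depth z 0.0013778943160027701
E black ell [482.8  82.9] [58.4 67. ] plane z.02 [[ 0.5241 -0.2289  0.02  ]] circ [ 523.8 -228.6] 23.8 depth z rim [0.0097 0.0114 0.0212]
E blue ell [476.7 155.2] [56.3 61.9] plane z.02 [[ 0.4723 -0.2115  0.02  ]] circ [ 471.9 -211.2] 24.0 depth z rim [0.0098 0.0114 0.0213]
E bay 8943 ((499.5777282714844, -305.4005126953125), (51.53213882446289, 113.15135955810547), 71.16056823730469) depth z 0.007031703988303273
tri black [[ 5.241e-01 -2.291e-01  1.930e-02  1.000e-04]]
tri blue [[ 4.719e-01 -2.120e-01  1.810e-02  3.000e-04]]
```

Run:
```python
from h import *
psi=-.330; u=np.array([np.cos(psi),np.sin(psi),0]); ty=np.array([np.sin(psi),-np.cos(psi),0])
t=np.array([.4981,-.3050,0])+.0008*u-.0283*u-.0003*ty
manip.reach(t+[0,0,.16],down(psi)); manip.move_l(t+[0,0,.045],speed=.15); manip.move_l(t+[0,0,.0255],speed=.04); manip.hold(.2)
s=monitor.observe();print(s["ee_pos"]-t,s["ft_force"])
manip.release(); s=monitor.observe();print(s["ft_force"],s["finger_force"])
manip.move_l(t+[0,0,.12],speed=.15)
manip.reach([.50,-.24,.22],down(psi)); snap("F"); print(monitor.observe()["time"])
```

```text
[ 5.80135308e-05 -5.02379350e-05  2.56203552e-02] [-0.11550772 -0.40387294 -0.27803125]
[-0.39398013 -0.2370752  -0.34178019] 0.0
13.0667
```

View pics/F.png

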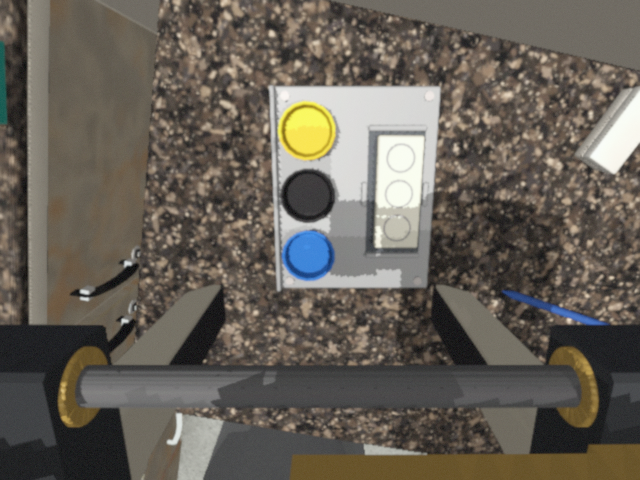

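The tile lies flat and square inside the bay at (375–425, 135–250), clear of the lugs and bars. I'll check that with depth and move the first bottle.

```bash
cat > bot.py <<'E'
from h import *
ax=np.deg2rad(-19.35); a=np.array([np.cos(ax),np.sin(ax),0]); rc=np.array([.4376,.3022,0])
well=dict(blue=54,black=18,red=-18,yellow=-54)
cup=dict(blue=[.4723,-.2114,0],black=[.5242,-.2289,0],yellow=[.5761,-.2467,0])
def go(k):
    w=rc+a*well[k]/1000; c=np.array(cup[k])
    manip.reach(w+[0,0,.16],down(ax)); manip.move_l(w+[0,0,.036],speed=.15)
    f0=monitor.observe()["ft_force"]; manip.grab(18); s=monitor.observe(); print(k,"open",s["opening"],s["finger_force"],s["ft_force"]-f0)
    if not .02<s["opening"]<.03: return False
    manip.move_l(w+[0,0,.18],speed=.15); print("lifted",monitor.observe()["opening"])
    manip.reach(c+[0,0,.18],down(-.33)); manip.move_l(c+[0,0,.07],speed=.15); manip.move_l(c+[0,0,.0425],speed=.05); manip.hold(.2)
    s=monitor.observe(); print("set",s["opening"],s["ft_force"]-f0,s["ee_pos"]-c)
    manip.release(); manip.move_l(c+[0,0,.18],speed=.15); return True
E
python3 - <<'E'
from bot import *
C,p,d=load("F"); X=cloud(C,d); m=(p.min(2)>95)&(abs(X[...,2]-.017)<.006); m[:, :366]=0;m[:125]=0;m[262:]=0;m[:,428:]=0
P=X[m]; n,l=cv2.connectedComponents(((abs(X[...,2]-.0175)<.0035)&m).astype(np.uint8)); P=X[l==l[175,400]]
print(len(P),cv2.minAreaRect(np.float32(P[:,:2]*1000)),np.linalg.lstsq(np.c_[P[:,:2],np.ones(len(P))],P[:,2],rcond=None)[0],np.median(P[:,2]))
print(go("blue")); manip.reach([.50,-.22,.24],down(-.33)); snap("G"); print(monitor.observe()["time"])
E
```

```text
5056 ((499.3539733886719, -305.666259765625), (40.373985290527344, 99.98480224609375), 70.86174011230469) [-0.00193031 -0.00037257  0.01772265] 0.016895136324519777
blue open 0.02450266332548674 17.999846041202545 [-0.27523143  0.22188757 -0.09632332]
lifted 0.0247199306802446
set 0.024621846287931435 [-0.2280796  -0.17033447 -0.12720318] [ 3.81962190e-05 -3.60166387e-05  4.24715341e-02]
True
24.375
```

View pics/G.png

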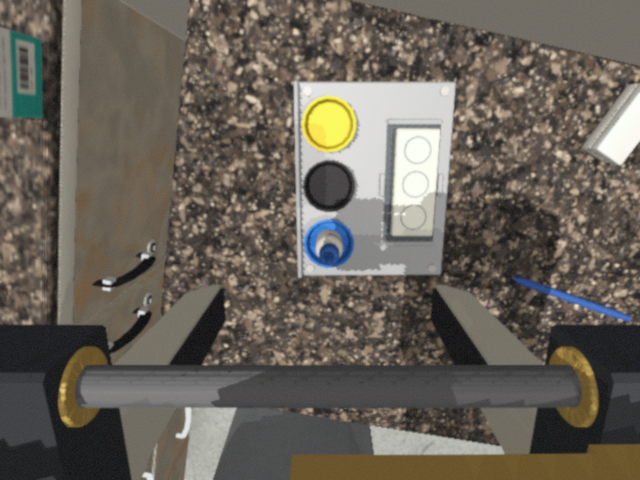

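The tile is level and within 3 mm of centre. The blue bottle stands in the blue cup at (329,245). Black and yellow are next.

```bash
python3 - <<'E'
from bot import *
if go("black") and go("yellow"):
    manip.reach([.50,-.22,.24],down(-.33)); snap("H"); manip.move_l([.44,-.2,.24],speed=.3); snap("I")
print(monitor.observe()["time"])
E
python3 - <<'E'
from bot import *
# bottle positions: cap pixels' depth points in cap height band
for t in "HI":
    C,p,d=load(t); X=cloud(C,d)
    for k,c in cup.items():
        r=np.hypot(X[...,0]-c[0],X[...,1]-c[1]); m=(r<.022)&(d>0)
        top=X[m&(X[...,2]>.066)]; cap=X[m&(abs(X[...,2]-.061)<.004)]; sh=X[m&(abs(X[...,2]-.05)<.003)]
        print(t,k,"max z",X[m][:,2].max().round(4),[(len(q),((q.min(0)+q.max(0))/2-c)[:2].round(4)) for q in (top,cap,sh) if len(q)])
p,d=camera("top"); cv2.imwrite("pics/top1.png",p[:,:,::-1][180:340,120:520].repeat(2,0).repeat(2,1))
E
```

```text
black open 0.024359577973339572 17.999917566776276 [ 0.75068171 -0.01644477  0.17913094]
lifted 0.02444715487943182
set 0.024743060961492307 [ 0.58917874 -0.25151904 -1.23943694] [ 1.51590584e-05 -1.50963562e-05  4.24529877e-02]
yellow open 0.024286524337918575 18.00001412630081 [-0.5331617  -0.29979655 -1.09903197]
lifted 0.024620655717175255
set 0.024470283775900117 [0.65409309 0.91541201 0.09521233] [-1.08670332e-05  1.91830237e-05  4.24055587e-02]
47.6667
H blue max z 0.0804 [(82, array([ 0.0012, -0.0008])), (248, array([ 0.0008, -0.0007])), (17, array([ 0.0057, -0.0007]))]
H black max z 0.3406 [(14141, array([ 0.0004, -0.0003])), (283, array([ 0.0006, -0.0007])), (13, array([ 0.0051, -0.0027]))]
H yellow max z 0.0804 [(89, array([ 0.0003, -0.0005])), (313, array([ 0.0002, -0.0005])), (4, array([-0.0043, -0.0034]))]
I blue max z 0.3396 [(13365, array([-0.0068,  0.0011])), (288, array([ 0.0006, -0.0006])), (8, array([ 0.0048, -0.0016]))]
I black max z 0.0792 [(89, array([ 0.0003, -0.0005])), (312, array([-0.0002, -0.0005])), (3, array([-0.0027, -0.0044]))]
I yellow max z 0.0807 [(113, array([-0.0007, -0.0003])), (385, array([-0.0002, -0.0002])), (14, array([-0.0049,  0.002 ]))]
```

View pics/H.png

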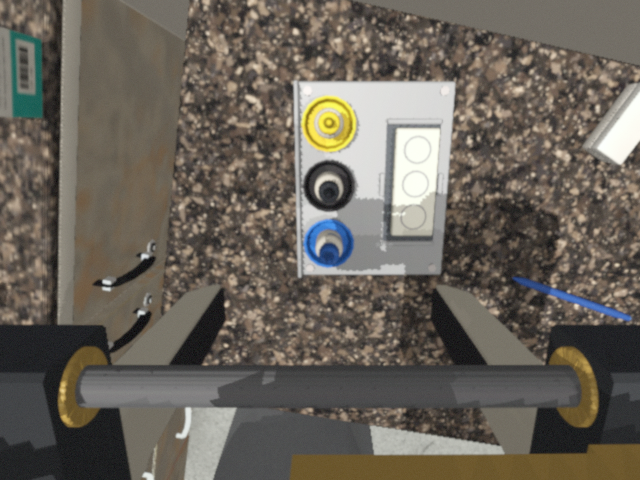

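View pics/top1.png

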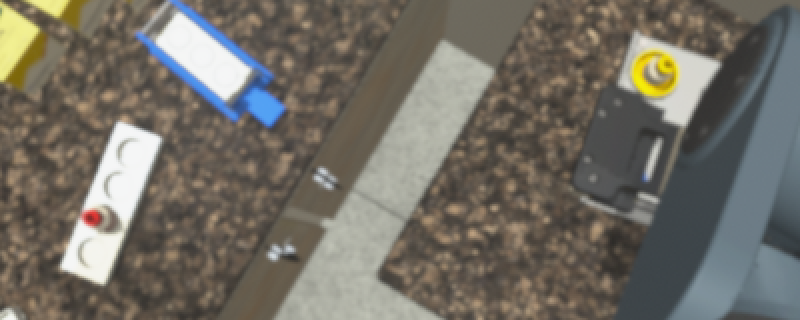

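Picture H shows all three bottles upright in their own cups, at yellow (329,122), black (329,187) and blue (329,245). Depth puts them within about 1 mm of the cup axes, with the spouts at 0.080 m. The top view shows the red bottle still standing in its well at (97,217).

```bash
python3 -c "
from plant import *
print(workorder.hand_in())"
```

```text
the job is handed in; nothing more can be done
None
```

The job is handed in at about 48 s on the robot's clock; the hand-in returned no verdict, but my last checks showed the tile flat in the bay about 3 mm off centre, the blue, yellow and black bottles upright within about 1 mm of their cups' axes, and the red bottle standing in its well.

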